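Feel out the filled pressing weight and slide it onto the sprung plate

TASK

A glued panel lies under the sprung metal plate of the low wooden riser and must be held down while it sets. Of the three identical steel weight tins on the riser only one is still filled: nudge them to feel which one is heavy, then slide that one onto the plate so that it sinks to its stop, and leave the two empty tins on the front of the riser close to where they stood. Do not shift a second tin by more than 60 mm, tip a tin over or disturb the jar, mug and hammer.

Things in the scene. Friction and masses are not known exactly. Their poses are not given: they have to be found in the camera images.
- riser: fixed wooden riser, 420 mm wide (its y), 30 mm high. Its x: front strip -120 to +10 mm carries the tins; behind it a lane, +10 to +132 mm, equally high, with the sprung plate in its middle (y -65 to +65 mm); a fence at the back, front face at +132 mm, 15 mm thick, top 50 mm above the bench. Origin: on the bench; z up, x away from the robot at yaw 0
- well (a point): fixed point of the riser: centre of the plate's top when the plate is up, 30 mm above the bench, at x = +71 mm, y = 0 of the riser
- press_plate (a joint): how far the aluminium plate (120 mm in riser x, 130 mm in y) has sunk, m: 0 up, flush with the wood; 0.008 down at its stop. It starts to sink at about 3 N, is down at 4.5 N: the filled tin takes it down, an empty one does not. Sunk, it leaves a well 8 mm deep; a tin with one edge still on the wood stays tilted
- tin_a: one of three outwardly identical closed square steel tins, 90 x 90 mm, 50 mm tall (too wide to grasp), flat on the riser's front strip, in a row about 130 mm apart. One, not known which, is filled: 0.7 to 1 kg; the other two are empty: 0.12 to 0.18 kg. Contents may shift 1 mm inside. Origin: centre of the underside; z up, x and y along the sides
- tin_b: as tin_a: one of three outwardly identical closed square steel tins, 90 x 90 mm, 50 mm tall (too wide to grasp), flat on the riser's front strip, in a row about 130 mm apart. One, not known which, is filled: 0.7 to 1 kg; the other two are empty: 0.12 to 0.18 kg. Contents may shift 1 mm inside. Origin: centre of the underside; z up, x and y along the sides
- tin_c: as tin_a: one of three outwardly identical closed square steel tins, 90 x 90 mm, 50 mm tall (too wide to grasp), flat on the riser's front strip, in a row about 130 mm apart. One, not known which, is filled: 0.7 to 1 kg; the other two are empty: 0.12 to 0.18 kg. Contents may shift 1 mm inside. Origin: centre of the underside; z up, x and y along the sides
- glue_jar: bystander: closed jar, 68 mm in diameter, 85 mm tall, left of the riser. Origin: centre of the underside
- mug: bystander: white mug, 76 mm in diameter, 85 mm tall, right of the riser. Origin: centre of the underside
- mallet: bystander: hammer about 200 mm long lying on the bench right of the riser. Its x runs along it, head at +x

How it is judged:
By the outcome, as a careful person would: the job done as asked, in the order asked, and still so for the second after the job is handed in, with the robot touching nothing.
It also fails if it takes over 72 s, if anything falls off the work surface, if the arm or the gripper's body presses on something with over 40 N, if the wrist force passes 120 N, or if a joint passes its speed limit or range.

ROBOT

A 6-joint arm with a two-finger parallel gripper is mounted at the origin on the work surface. World frame = base frame: x ahead of the robot, y to its left, z up, the work surface at z = 0. Lengths are in mm, angles in rad, forces in N, time in s.
With the tool pointing down it reaches from about 350 to 775 mm from the base axis. Payload 7.3 kg.
Tool frame: the origin (TCP) lies midway between the tips of the shut fingers; the grasp point (between the pads) lies bot.tcp_to_grasp behind it (bot.tcp_to_grasp is the distance from the TCP to the grasp point, in mm); z points along the fingers, y is the direction in which the jaws open and shut (so a half turn about z gives the same grasp; the last joint's range is limited). The gripper opens to 92 mm and grips with 3 to 60 N. Pads are 19 mm wide; open, the fingers measure 130 mm over their backs; the gripper's body (75 mm by 190 mm) begins 47 mm behind the grasp point.
Start: joints at [-1.43, 0.342, 1.524, -0, 1.275, -0.146], TCP at [148.536, -503.569, 226.741] pointing down, gripper open.
Joint ranges: [-2.53, 2.53], [-0.77, 2.02], [0.04, 2.7], [-1, 4.14], [0.28, 2.66], [-3.11, 3.11]. Speed limits (rad/s): [2.57, 2.57, 3.14, 3.14, 3.14, 3.14].

INTERFACE

Orientations are given as [roll, pitch, yaw] about the fixed x, y, z axes, in that order (R = Rz(yaw) Ry(pitch) Rx(roll)).
In Python, from plant import bot gives the robot as it stands.
- The arm moves only by the shell command python3 -m inch 'ROWS'. ROWS is JSON, one flat list of numbers, 7 for each row, row after row: the shift along the world's x, y, z in cm, then the turn, a rotation vector about the world's x, y, z in degrees, then the gripper command: -1 is shut, 1 is fully open, values between are in proportion. In form: [tx, ty, tz, ax, ay, az, fingers, tx, ty, tz, ax, ay, az, fingers, ...]. A call has exactly 5 rows; each row is the pose to reach, as a shift and turn from the pose measured when the call began; what a row does not reach only later rows make up. A row lasts 1/10 s, in which the tool goes at most 50 mm and 8.59 degrees, less where a joint would pass 70% of its speed; a pose out of reach is approached as far as the arm can. A call with a gripper value outside its range is refused whole. The fingers move at their own pace and stop on an object; the grip force is fixed at half the most. Time passes only in rows, so rows that repeat a pose let the fingers close, or fill a call up. It gives the time, the measured TCP pose, the force and the opening at its end, in the units of the state.
- bot.get_obs(): the state, without advancing time (a new reading comes with each control period).
- bot.capture(name): name is "side" or "top" or "wrist"; returns the picture (384x512x3 uint8, red, green, blue); there is no depth.
- bot.calibration(name): a dict with "fx", "fy", "cx", "cy" (pixels), "cam_to_world" (4x4, takes a point from camera to world coordinates). Camera axes: x right, y down, z forward; pixel columns grow to the right and rows downward; lengths in mm; the calibration is good to about 2 mm. A picture is of the moment at which its call begins: read the wrist's pose just before it. calibration takes no time and is no camera call; for the wrist camera it gives the pose at the moment of the call.
- bot.close_job(): hands the job in, once; it reports no verdict.
The state is a dict: "time": time; "joint_positions": joint angles; "dq": joint speeds; "tau": joint torques, N m; "tool_pos": TCP position; "tcp_rot": TCP orientation; "contact_force": force on the tool from outside, world axes, zero at the start; "moment": the same for the moment, N m; "grip_width": finger opening in mm.
Only numpy, scipy, OpenCV 4.12 (cv2) and the standard library are available. Lean on these libraries where they do the work, as an engineer would, in place of code of your own. Each camera call takes 0.05 s, during which the arm holds its last target.

## Working session

There is one attempt and no reset: what is moved stays moved. The work goes in short steps, Python scripts to look and compute and a shell command to move; the robot and the scene stay as the last step left them, time stands still between calls to the robot, and variables do not carry over. Pictures are saved under pics/ and viewed, and the job is handed in when it is done.

```bash
mkdir -p pics; ls; python3 - <<'E'
from plant import bot
import cv2
o=bot.get_obs(); print(o, bot.tcp_to_grasp)
for n in ("top","side"):
    cv2.imwrite(f"pics/{n}0.png",cv2.cvtColor(bot.capture(n),cv2.COLOR_RGB2BGR)); print(n,bot.calibration(n))
E
```

```text
pics
{'time': 0.0, 'joint_positions': array([-1.43000818e+00,  3.42711938e-01,  1.52498616e+00, -1.63568075e-05,
        1.27539617e+00, -1.45978962e-01]), 'dq': array([ 5.23948028e-04, -1.83325210e-03, -9.14179092e-05,  1.04722794e-03,
        3.66298350e-04, -9.03353079e-04]), 'tau': array([-2.39805006e-03, -4.31252682e+01, -2.44216275e+01,  7.15808664e-02,
        5.61466638e-02, -1.40615430e-04]), 'tool_pos': array([ 148.46910571, -503.15936329,  226.06132701]), 'tcp_rot': array([-3.14010474e+00, -2.02951373e-04,  2.86771732e-01]), 'contact_force': array([0.05432448, 0.31576125, 0.71063127]), 'moment': array([-0.0084495 , -0.02590604, -0.01743245]), 'grip_width': 92.11227741109111} 18.8
top {'fx': 407.84816916903173, 'fy': 407.84816916903173, 'cx': 252.7665884198333, 'cy': 184.43479787408927, 'cam_to_world': array([[-2.34642878e-02, -9.89788582e-01,  1.40598683e-01,
         4.26014157e+02],
       [-9.99263205e-01,  2.74930098e-02,  2.67802492e-02,
         1.74000371e+00],
       [-3.03722658e-02, -1.39866711e-01, -9.89704415e-01,
         1.27950211e+03],
       [ 0.00000000e+00,  0.00000000e+00,  0.00000000e+00,
         1.00000000e+00]])}
side {'fx': 351.82874343049906, 'fy': 351.82874343049906, 'cx': 257.1861974987028, 'cy': 192.8669668512069, 'cam_to_world': array([[ 9.24090525e-01, -2.19019138e-01,  3.13188951e-01,
         2.75161611e+02],
       [-3.82161759e-01, -5.23103173e-01,  7.61784392e-01,
        -7.20057152e+02],
       [-3.01522671e-03, -8.23646579e-01, -5.67095425e-01,
         5.94607502e+02],
       [ 0.00000000e+00,  0.00000000e+00,  0.00000000e+00,
         1.00000000e+00]])}
```

View pics/top0.png

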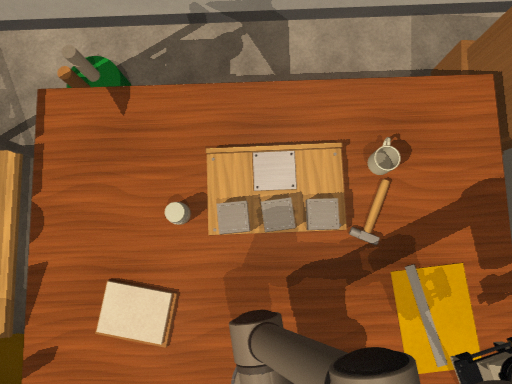

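View pics/side0.png

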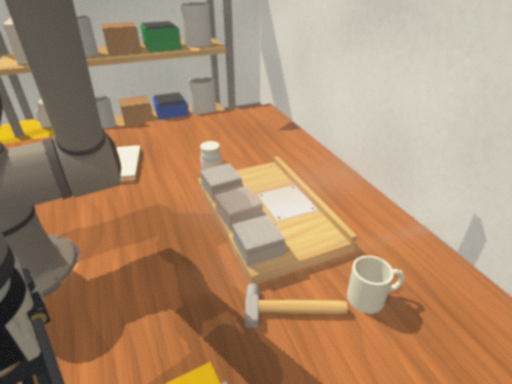

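The top view shows the riser at about (208–346, 145–235). The plate is at (275,170), the tins at (233,217), (278,213) and (322,212), the jar at (177,212), the mug at (384,158) and the hammer at (372,215).

```bash
cat > h.py <<'E'
from plant import bot
import numpy as np, cv2
def ray(c,uv,z):
    T=c["cam_to_world"]; d=T[:3,:3]@np.array([(uv[0]-c["cx"])/c["fx"],(uv[1]-c["cy"])/c["fy"],1]); o=T[:3,3]
    return (o+d*(z-o[2])/d[2])[:2]
def proj(c,p):
    T=c["cam_to_world"]; q=T[:3,:3].T@(np.array(p,float)-T[:3,3]); return np.array([c["fx"]*q[0]/q[2]+c["cx"],c["fy"]*q[1]/q[2]+c["cy"]])
E
python3 - <<'E'
from h import *
im=cv2.imread("pics/top0.png"); c=bot.calibration("top")
crop=im[125:255,155:415]; cv2.imwrite("pics/crop0.png",cv2.resize(crop,None,fx=3,fy=3,interpolation=cv2.INTER_CUBIC))
hsv=cv2.cvtColor(im,cv2.COLOR_BGR2HSV)
for p in [(233,217),(278,213),(322,212),(275,170),(278,190),(230,180)]: print(p,hsv[p[1],p[0]])
m=(hsv[...,1]<70).astype(np.uint8)*255
m[:140]=0;m[245:]=0;m[:,:160]=0;m[:,410:]=0
m=cv2.morphologyEx(m,cv2.MORPH_OPEN,np.ones((3,3)))
n,l,s,ce=cv2.connectedComponentsWithStats(m)
for i in range(1,n):
    if s[i,4]>100: print(s[i],ce[i])
    if s[i,4]>500:
        cn=cv2.findContours((l==i).astype(np.uint8),0,1)[0][0]; r=cv2.minAreaRect(cn); print(r, ray(c,r[0],30 if r[0][1]<195 else 80))
for p in [(208,150),(342,144),(346,233),(209,235)]: print(p,ray(c,p,30))
E
```

```text
(233, 217) [ 15  62 160]
(278, 213) [ 17  62 139]
(322, 212) [ 18  64 160]
(275, 170) [ 15  50 205]
(278, 190) [ 16 155 188]
(230, 180) [ 17 164 209]
[ 253  151   43   39 1548] [273.86175711 170.39793282]
((273.9705505371094, 170.2928924560547), (37.800533294677734, 41.46402359008789), 87.61405944824219) [646.0364951  -31.35166195]
[262 198  33  33 878] [277.86560364 214.19362187]
((277.830078125, 214.20050048828125), (30.212005615234375, 29.17362403869629), 81.46923065185547) [506.14192379 -37.31943215]
[307 199  32  30 919] [322.22415669 213.56474429]
((322.5, 213.5), (29.0, 31.0), 90.0) [ 504.85738683 -167.89995336]
[218 201  31  33 872] [232.95756881 217.01490826]
((232.9959259033203, 216.95494079589844), (29.967330932617188, 29.514650344848633), 84.80557250976562) [501.4066125   94.65335884]
[166 202  18  22 310] [174.6483871  212.36129032]
[351 230  28  14 199] [364.98994975 236.1959799 ]
(208, 150) [716.72454114 173.7244739 ]
(342, 144) [ 723.09473564 -245.71659744]
(346, 233) [ 447.43808942 -242.87709734]
(209, 235) [451.4106243  172.79992545]
```

View pics/crop0.png

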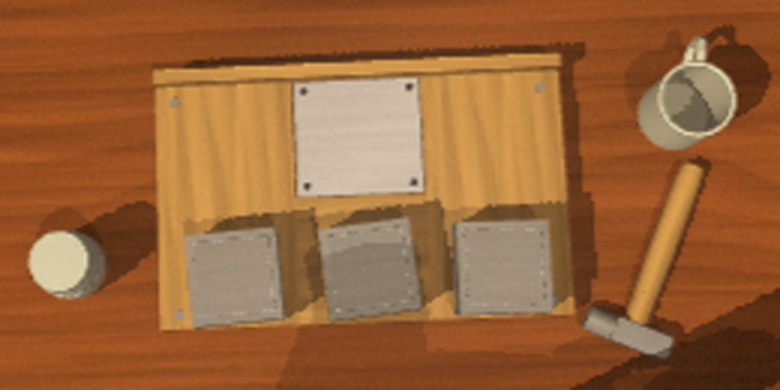

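The crop shows each tin's top, with a thin shaded front face below it. The plate corners are at about (295,83), (418,78), (424,190) and (297,196). I'll use these to get the riser pose and the tin yaws.

```bash
python3 - <<'E'
from h import *
c=bot.calibration("top")
C=lambda p:(p[0]/3+155-1/3,p[1]/3+125-1/3)
for nm,z,pts in [("plate",30,[(295,83),(418,78),(424,190),(297,196)]),("screws",30,[(175,102),(540,87),(179,314)]),("front",30,[(161,330),(575,315)]),("fence",50,[(154,84),(560,66)]),
 ("L",80,[(186,237),(273,228),(283,317),(194,327)]),("M",80,[(318,227),(407,218),(421,308),(330,320)]),("R",80,[(455,222),(550,219),(553,312),(457,314)]),("mug",85,[(697,99)]),("jar",85,[(64,262)]),("hammer",20,[(590,320),(660,348)])]:
    P=np.array([ray(c,C(p),z) for p in pts]); print(nm,P.round(1).tolist(),"mean",P.mean(0).round(1), "edges",[ (np.linalg.norm(P[(i+1)%len(P)]-P[i]).round(1)) for i in range(len(P))])
    if len(P)==4:
        e=[P[0]-P[1],P[3]-P[2]]; f=[P[0]-P[3],P[1]-P[2]]
        print([round(float(np.degrees(np.arctan2(-v[0],v[1]))),1) for v in e],[round(float(np.degrees(np.arctan2(v[1],v[0]))),1) for v in f])
E
```

```text
plate [[705.0, 32.4], [706.4, -95.7], [588.7, -97.4], [586.1, 33.2]] mean [646.5 -31.9] edges [np.float64(128.2), np.float64(117.7), np.float64(130.6), np.float64(118.9)]
[0.6, 1.2] [-0.4, 0.8]
screws [[688.5, 158.2], [693.0, -221.4], [468.2, 156.3]] mean [616.6  31. ] edges [np.float64(379.7), np.float64(439.6), np.float64(220.3)]
front [[452.5, 174.8], [457.4, -244.4]] mean [454.9 -34.8] edges [np.float64(419.3), np.float64(419.3)]
fence [[703.8, 177.2], [710.0, -239.3]] mean [706.9 -31. ] edges [np.float64(416.6), np.float64(416.6)]
L [[541.9, 142.4], [548.5, 56.3], [461.1, 48.4], [453.5, 135.6]] mean [501.3  95.7] edges [np.float64(86.3), np.float64(87.8), np.float64(87.5), np.float64(88.6)]
[4.4, 5.0] [4.4, 5.2]
M [[548.4, 12.0], [554.9, -75.7], [466.6, -86.1], [457.1, 2.7]] mean [506.7 -36.8] edges [np.float64(88.0), np.float64(89.0), np.float64(89.3), np.float64(91.7)]
[4.3, 6.1] [5.8, 6.7]
R [[549.7, -122.6], [550.2, -215.4], [459.6, -213.6], [459.9, -120.8]] mean [ 504.8 -168.1] edges [np.float64(92.8), np.float64(90.6), np.float64(92.8), np.float64(89.8)]
[0.3, -0.2] [-1.2, -1.2]
mug [[664.6, -364.8]] mean [ 664.6 -364.8] edges [np.float64(0.0)]
jar [[519.9, 262.3]] mean [519.9 262.3] edges [np.float64(0.0)]
hammer [[452.3, -261.3], [422.4, -329.9]] mean [ 437.4 -295.6] edges [np.float64(74.9), np.float64(74.9)]
```

```bash
python3 -m inch '[2.5,3.3,0,0,0,-3,-1, 5,6.6,0,0,0,-6,-1, 7.5,10,0,0,0,-9,-1, 10,13.2,0,0,0,-12,-1, 12.5,16.5,0,0,0,-15.7,-1]'; python3 -m inch '[2.7,3.4,-1,0,0,0,-1, 5.4,6.8,-3,0,0,0,-1, 8.1,10.2,-5,0,0,0,-1, 10.8,13.6,-7,0,0,0,-1, 13.2,16.8,-9,0,0,0,-1]'; python3 -m inch '[0,0,0,0,0,0,-1,0,0,0,0,0,0,-1,0,0,0,0,0,0,-1,0,0,0,0,0,0,-1,0,0,0,0,0,0,-1]'
```

```text
time: 0.6
tool_pos: [274.1, -336.7, 225.9]
tcp_rot: [-3.14, -0.0, 0.01]
contact_force: [0.3, 0.4, 0.0]
grip_width: 56.6
time: 1.1
tool_pos: [406.9, -166.9, 135.1]
tcp_rot: [-3.14, -0.0, 0.01]
contact_force: [0.8, 0.1, 0.3]
grip_width: 16.7
time: 1.6
tool_pos: [406.7, -168.0, 135.6]
tcp_rot: [-3.141, -0.001, 0.008]
contact_force: [-0.3, -0.3, -0.4]
grip_width: 0.3
```

```bash
python3 -m inch '[0,0,-2.5,0,0,0,-1, 0,0,-5,0,0,0,-1, 0,0,-7.5,0,0,0,-1, 0,0,-8.5,0,0,0,-1, 0,0,-8.5,0,0,0,-1]'; python3 -m inch '[0.5,0,0,0,0,0,-1, 1,0,0,0,0,0,-1, 1.5,0,0,0,0,0,-1, 2,0,0,0,0,0,-1, 2.5,0,0,0,0,0,-1]';python3 - <<'E'
from h import *
cv2.imwrite("pics/wr1.png",cv2.cvtColor(bot.capture("wrist"),cv2.COLOR_RGB2BGR))
cv2.imwrite("pics/side1.png",cv2.cvtColor(bot.capture("side"),cv2.COLOR_RGB2BGR))
E
```

```text
time: 2.1
tool_pos: [406.0, -168.1, 49.9]
tcp_rot: [-3.139, 0.001, 0.007]
contact_force: [1.0, 0.0, 0.6]
grip_width: 0.4
time: 2.6
tool_pos: [431.7, -168.2, 50.3]
tcp_rot: [-3.14, 0.0, 0.008]
contact_force: [0.2, 0.2, -1.2]
grip_width: 0.5
```

View pics/wr1.png

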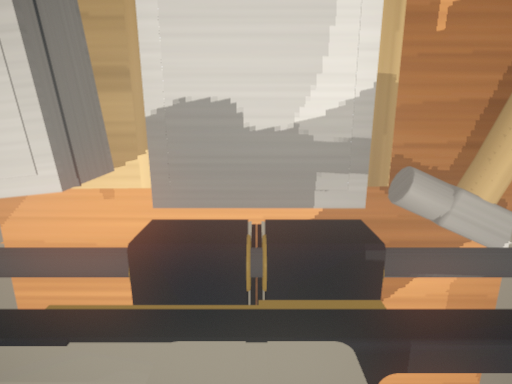

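View pics/side1.png

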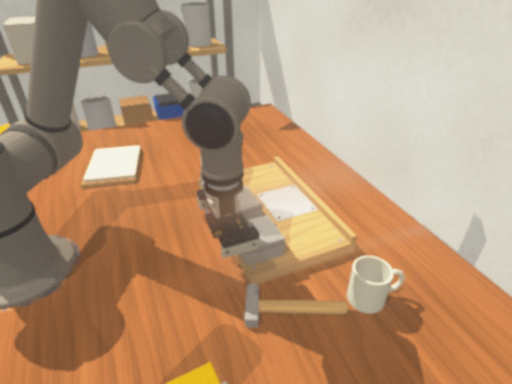

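The wrist view shows the shut fingers (rows 220–305) just short of the right tin's front edge (row 208), centred on it. The hammer is clear on the right at (400,185). Next is the nudge.

```bash
python3 -m inch '[0.4,0,0,0,0,0,-1, 0.8,0,0,0,0,0,-1, 1.2,0,0,0,0,0,-1, 1.6,0,0,0,0,0,-1, 2,0,0,0,0,0,-1]'; python3 -m inch '[0.1,0,0,0,0,0,-1, 0.2,0,0,0,0,0,-1, 0.3,0,0,0,0,0,-1, 0.4,0,0,0,0,0,-1, 0.5,0,0,0,0,0,-1]';
```

```text
time: 3.2
tool_pos: [450.5, -167.8, 49.9]
tcp_rot: [-3.139, 0.004, 0.008]
contact_force: [-8.5, -0.6, 5.4]
grip_width: 0.8
time: 3.7
tool_pos: [453.7, -167.4, 49.8]
tcp_rot: [-3.137, 0.008, 0.008]
contact_force: [-8.9, -0.7, 5.7]
grip_width: 0.5
```

```bash
python3 -m inch '[0.1,0,0,0,0,0,-1, 0.2,0,0,0,0,0,-1, 0.3,0,0,0,0,0,-1, 0.4,0,0,0,0,0,-1, 0.5,0,0,0,0,0,-1]';python3 - <<'E'
from h import *
o=bot.get_obs();print(o['contact_force'],o['moment'])
cv2.imwrite("pics/wr2.png",cv2.cvtColor(bot.capture("wrist"),cv2.COLOR_RGB2BGR))
im=cv2.cvtColor(bot.capture("side"),cv2.COLOR_RGB2BGR)
cv2.imwrite("pics/side2.png",cv2.resize(im[120:320,180:420],None,fx=3,fy=3,interpolation=cv2.INTER_CUBIC))
E
```

```text
time: 4.2
tool_pos: [457.0, -167.0, 49.7]
tcp_rot: [-3.136, 0.011, 0.009]
contact_force: [-9.1, -1.4, 6.4]
grip_width: 0.3
[-9.06473744 -1.37808111  6.37515439] [-0.06024239  1.21946544  0.00197451]
```

View pics/wr2.png

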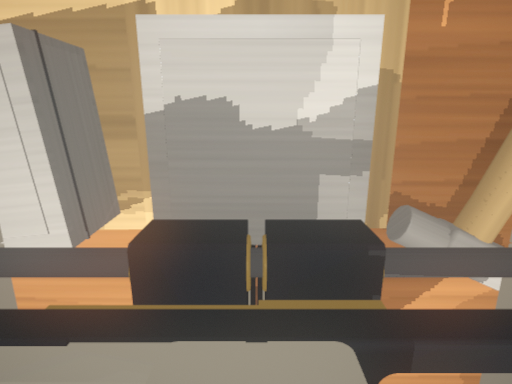

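View pics/side2.png

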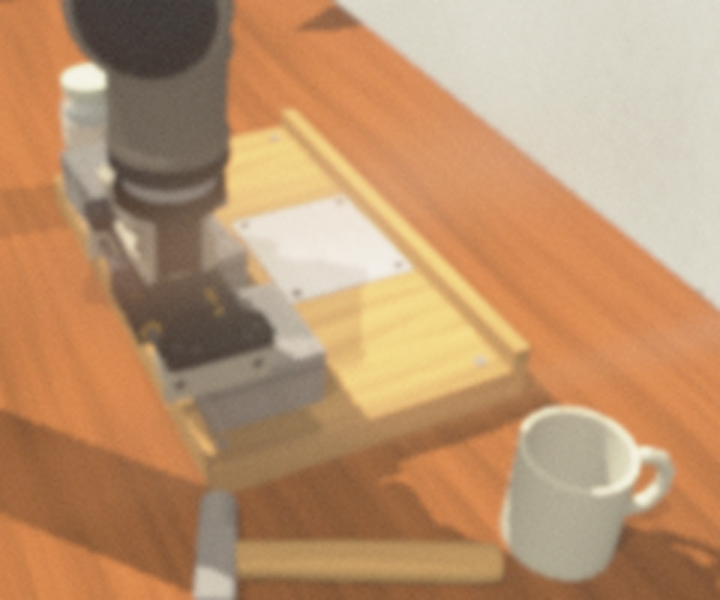

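The right tin moved only a few millimetres against about 9 N and stays flat, so it looks heavy. I'll compare it with the middle tin.

```bash
python3 -m inch '[-1.5,0,0,0,0,0,-1, -3,0,0,0,0,0,-1, -4,0,0,0,0,0,-1, -4,2,0,0,0,1,-1, -4,4,0,0,0,2,-1]'; python3 -m inch '[0,3,0,0,0,2,-1, 0,6,0,0,0,3,-1, 0,8.2,0,0,0,3.5,-1, 0,9,0,0,0,3.5,-1, 0,9,0,0,0,3.5,-1]';python3 -m inch '[0.2,0,0,0,0,0,-1, 0.5,0,0,0,0,0,-1, 0.8,0,0,0,0,0,-1, 1,0,0,0,0,0,-1, 1.2,0,0,0,0,0,-1]'
```

```text
time: 4.8
tool_pos: [417.4, -127.1, 49.8]
tcp_rot: [-3.137, 0.01, 0.042]
contact_force: [0.6, -0.3, -0.2]
grip_width: 0.4
time: 5.3
tool_pos: [417.6, -36.6, 49.9]
tcp_rot: [-3.137, 0.01, 0.105]
contact_force: [0.3, -1.3, 0.8]
grip_width: 0.5
time: 5.8
tool_pos: [429.9, -36.9, 49.8]
tcp_rot: [-3.137, 0.01, 0.104]
contact_force: [-0.6, 0.7, 1.1]
grip_width: 0.2
```

```bash
python3 -m inch '[0.4,0,0,0,0,0,-1, 0.8,0,0,0,0,0,-1, 1.2,0,0,0,0,0,-1, 1.6,0,0,0,0,0,-1, 2,0,0,0,0,0,-1]'; python3 -m inch '[0.1,0,0,0,0,0,-1, 0.2,0,0,0,0,0,-1, 0.3,0,0,0,0,0,-1, 0.4,0,0,0,0,0,-1, 0.5,0,0,0,0,0,-1]';
```

```text
time: 6.3
tool_pos: [450.1, -36.9, 49.8]
tcp_rot: [-3.137, 0.01, 0.104]
contact_force: [-0.8, 0.5, 0.5]
grip_width: 0.4
time: 6.8
tool_pos: [455.1, -36.8, 49.8]
tcp_rot: [-3.137, 0.01, 0.104]
contact_force: [-0.8, -0.4, 0.2]
grip_width: 0.5
```

```bash
python3 -m inch '[0.1,0,0,0,0,0,-1, 0.2,0,0,0,0,0,-1, 0.3,0,0,0,0,0,-1, 0.4,0,0,0,0,0,-1, 0.5,0,0,0,0,0,-1]'; python3 - <<'E'
from h import *
cv2.imwrite("pics/wr3.png",cv2.cvtColor(bot.capture("wrist"),cv2.COLOR_RGB2BGR))
E
```

```text
time: 7.3
tool_pos: [460.2, -36.9, 49.8]
tcp_rot: [-3.137, 0.01, 0.104]
contact_force: [-0.8, 0.8, -0.7]
grip_width: 0.4
```

View pics/wr3.png

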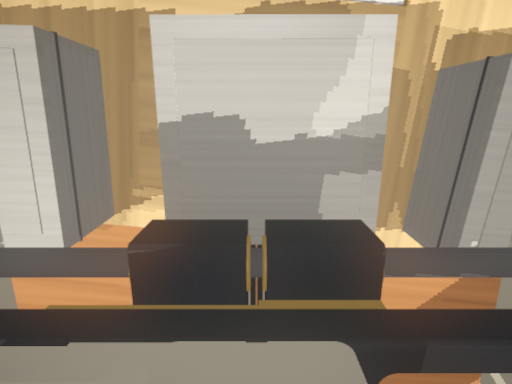

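The fingers are touching the middle tin in the same image position as before. The force is only 0.8 N, so this tin is empty. A quick check of the left tin follows.

```bash
python3 -m inch '[-2,0,0,0,0,0,-1, -4,0,0,0,0,0,-1, -4.3,2,0,0,0,-0.5,-1, -4.3,5,0,0,0,-1,-1, -4.3,8,0,0,0,-1,-1]'; python3 -m inch '[0,3,0,0,0,0,-1, 0,5.2,0,0,0,0,-1, 0.5,5.2,0,0,0,0,-1, 1,5.2,0,0,0,0,-1, 1.5,5.2,0,0,0,0,-1]';python3 -m inch '[0.3,0,0,0,0,0,-1, 0.6,0,0,0,0,0,-1, 0.9,0,0,0,0,0,-1, 1.2,0,0,0,0,0,-1, 1.5,0,0,0,0,0,-1]'
```

```text
time: 7.85
tool_pos: [417.6, 43.7, 50.0]
tcp_rot: [-3.137, 0.009, 0.085]
contact_force: [0.8, 0.4, -0.4]
grip_width: 0.5
time: 8.35
tool_pos: [433.4, 95.0, 50.1]
tcp_rot: [-3.137, 0.008, 0.085]
contact_force: [-0.5, -0.2, -0.2]
grip_width: 0.1
time: 8.85
tool_pos: [448.3, 94.9, 50.0]
tcp_rot: [-3.137, 0.009, 0.084]
contact_force: [-0.8, -0.9, 0.4]
grip_width: 0.7
```

```bash
python3 -m inch '[0.1,0,0,0,0,0,-1, 0.2,0,0,0,0,0,-1, 0.3,0,0,0,0,0,-1, 0.4,0,0,0,0,0,-1, 0.5,0,0,0,0,0,-1]'; python3 - <<'E'
from h import *
cv2.imwrite("pics/wr4.png",cv2.cvtColor(bot.capture("wrist"),cv2.COLOR_RGB2BGR))
E
```

```text
time: 9.35
tool_pos: [453.3, 94.9, 50.0]
tcp_rot: [-3.137, 0.009, 0.084]
contact_force: [0.0, -0.1, -0.9]
grip_width: 0.3
```

View pics/wr4.png

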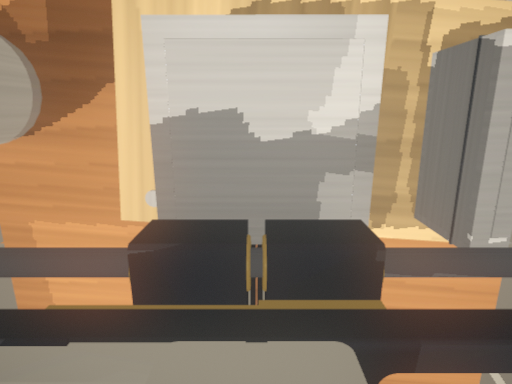

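Left tin: contact with about 0 N, so it is empty. The right tin is the filled one, and I'm returning to it.

```bash
python3 -m inch '[-2,0,0,0,0,0,-1, -4,0,0,0,0,0,-1, -4,-4,0,0,0,-2,-1, -4,-8,0,0,-0.5,-4.3,-1, -4,-12.5,0,0,-0.5,-4.3,-1]'; python3 -m inch '[0,-4,0,0,0,0,-1, 0,-8,0,0,0,0,-1, 0,-12,0,0,0,0,-1, 0,-13.8,0,0,0,0,-1, 0,-13.8,0,0,0,0,-1]'; python3 - <<'E'
from h import *
cv2.imwrite("pics/wr5.png",cv2.cvtColor(bot.capture("wrist"),cv2.COLOR_RGB2BGR))
im=cv2.cvtColor(bot.capture("top"),cv2.COLOR_RGB2BGR)
cv2.imwrite("pics/top5.png",cv2.resize(im[125:255,155:415],None,fx=3,fy=3,interpolation=cv2.INTER_CUBIC))
E
```

```text
time: 9.9
tool_pos: [413.6, -30.9, 50.3]
tcp_rot: [-3.138, -0.001, 0.01]
contact_force: [0.7, -0.3, -0.1]
grip_width: 0.4
time: 10.4
tool_pos: [414.1, -171.6, 50.5]
tcp_rot: [-3.139, -0.003, 0.007]
contact_force: [-0.5, 0.9, -0.3]
grip_width: 0.2
```

View pics/wr5.png

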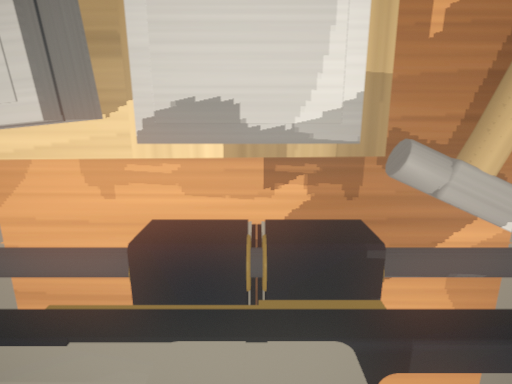

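View pics/top5.png

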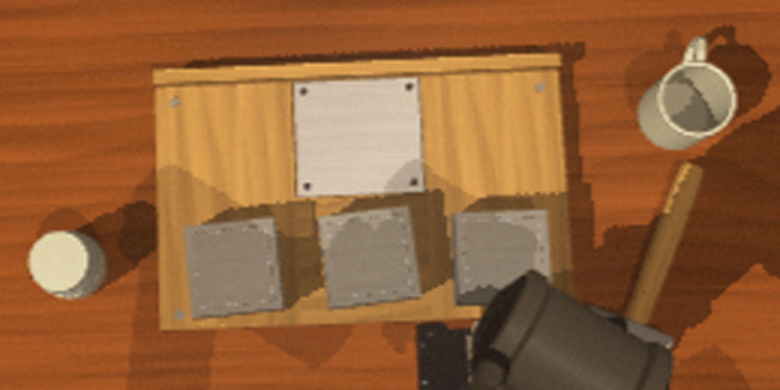

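The wrist view shows the right tin squared up (front edge at row 143, columns 137–360) and 4 mm left of the fingers. The top view shows that all three moved less than 10 mm. Pushing the right tin into the lane.

```bash
python3 -m inch '[1,0.2,0,0,0,0,-1, 2,0.4,0,0,0,0,-1, 3,0.4,0,0,0,0,-1, 4,0.4,0,0,0,0,-1, 5,0.4,0,0,0,0,-1]'; python3 -m inch '[1,0,0,0,0,0,-1, 2,0,0,0,0,0,-1, 3,0,0,0,0,0,-1, 4,0,0,0,0,0,-1, 5,0,0,0,0,0,-1]';python3 - <<'E'
from h import *
cv2.imwrite("pics/wr6.png",cv2.cvtColor(bot.capture("wrist"),cv2.COLOR_RGB2BGR))
E
```

```text
time: 11.0
tool_pos: [463.0, -164.0, 50.0]
tcp_rot: [-3.136, 0.003, 0.011]
contact_force: [-7.9, -1.0, 5.6]
grip_width: 0.5
time: 11.5
tool_pos: [511.9, -163.3, 49.8]
tcp_rot: [-3.135, 0.007, 0.011]
contact_force: [-8.4, -0.4, 6.0]
grip_width: 0.3
```

View pics/wr6.png

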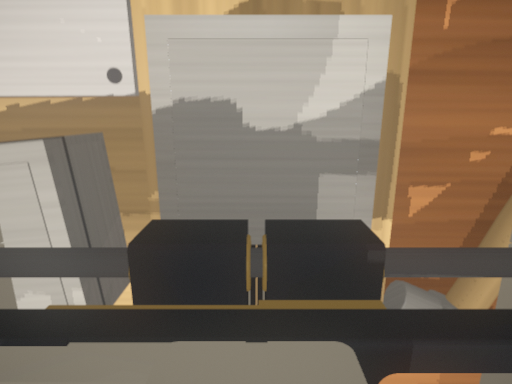

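The tin slides square and centred. About 79 mm to go.

```bash
python3 -m inch '[1,0,0,0,0,0,-1, 2,0,0,0,0,0,-1, 3,0,0,0,0,0,-1, 4,0,0,0,0,0,-1, 5,0,0,0,0,0,-1]'; python3 -m inch '[0.7,0,0,0,0,0,-1, 1.4,0,0,0,0,0,-1, 2.1,0,0,0,0,0,-1, 2.6,0,0,0,0,0,-1, 3.0,0,0,0,0,0,-1]'; python3 -m inch '[-1,0,0,0,0,0,-1, -2.5,0,0,0,0,0,-1, -2.5,0,3,0,0,0,-1, -2.5,0,7,0,0,0,-1, -2.5,0,11,0,0,0,-1]'; python3 - <<'E'
from h import *
print(bot.get_obs()['joint_positions'])
cv2.imwrite("pics/wr7.png",cv2.cvtColor(bot.capture("wrist"),cv2.COLOR_RGB2BGR))
E
```

```text
time: 12.05
tool_pos: [562.9, -163.0, 49.5]
tcp_rot: [-3.135, 0.008, 0.012]
contact_force: [-8.2, -0.3, 4.4]
grip_width: 0.6
time: 12.55
tool_pos: [591.7, -162.6, 49.2]
tcp_rot: [-3.134, 0.012, 0.012]
contact_force: [-7.3, -0.5, 5.4]
grip_width: 0.7
time: 13.05
tool_pos: [566.8, -162.2, 160.0]
tcp_rot: [-3.134, 0.013, 0.012]
contact_force: [1.2, -0.4, 0.1]
grip_width: 0.3
[-0.40975399  0.52442466  1.42356319  0.00207497  1.20869294  1.14802529]
```

View pics/wr7.png

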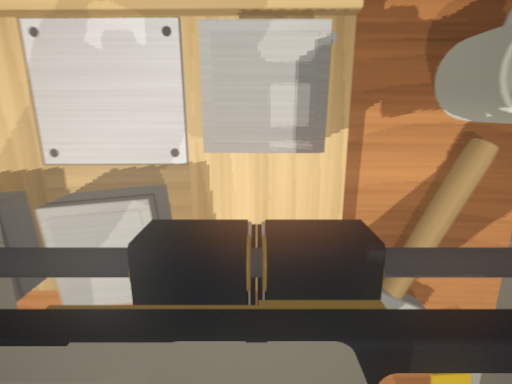

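The right tin is now beside the plate at pixels (200–332, 20–152) and looks square to it. Measuring it, then moving to its right side with the tool turned 90°.

```bash
python3 - <<'E'
from h import *
c=bot.calibration("wrist")
for z,ps in ((80,[(200,21),(332,20),(325,152),(205,152)]),(30,[(22,17),(180,17),(187,164),(41,164)])):
    P=np.array([ray(c,p,z) for p in ps]); print(P.round(1).tolist(),P.mean(0).round(1))
E
python3 -m inch '[1.5,-1.7,0,0,0,8.5,-1, 3.1,-3.4,0,0,0,17,-1, 4.7,-5.1,0,0,0,25.5,-1, 6.3,-6.8,0,0,0,34,-1, 7.9,-8.6,0,0,0,42.5,-1]'
python3 -m inch '[0,0,0,0,0,8.5,-1, 0,0,0,0,0,17,-1, 0,0,0,0,0,25.5,-1, 0,0,0,0,0,34,-1, 0,0,0,0,0,42.5,-1]'
```

```text
[[698.4, -121.7], [700.1, -214.5], [607.5, -215.8], [606.3, -122.7]] [ 653.1 -168.7]
[[712.3, 37.2], [713.9, -96.6], [588.6, -97.2], [586.9, 40.8]] [650.4 -28.9]
time: 13.6
tool_pos: [650.1, -249.8, 167.3]
tcp_rot: [-3.139, 0.001, 0.761]
contact_force: [-0.4, 0.6, -0.7]
grip_width: 0.4
time: 14.1
tool_pos: [650.6, -249.4, 166.7]
tcp_rot: [-3.139, 0.001, 1.509]
contact_force: [-0.2, 0.5, 0.6]
grip_width: 0.6
```

```bash
python3 -m inch '[-0.2,0,-2,0,0,2.1,-1, -0.4,0,-5,0,0,4.2,-1, -0.4,0,-8,0,0,4.2,-1, -0.4,0,-10.5,0,0,4.2,-1, -0.4,0,-11.5,0,0,4.2,-1]'
python3 - <<'E'
from h import *
cv2.imwrite("pics/wr8.png",cv2.cvtColor(bot.capture("wrist"),cv2.COLOR_RGB2BGR))
im=cv2.cvtColor(bot.capture("side"),cv2.COLOR_RGB2BGR)
cv2.imwrite("pics/side8.png",cv2.resize(im[120:320,180:420],None,fx=3,fy=3,interpolation=cv2.INTER_CUBIC))
E
```

```text
time: 14.6
tool_pos: [645.4, -248.3, 48.2]
tcp_rot: [-3.134, -0.001, 1.583]
contact_force: [-0.7, -0.3, 0.3]
grip_width: 0.5
```

View pics/wr8.png

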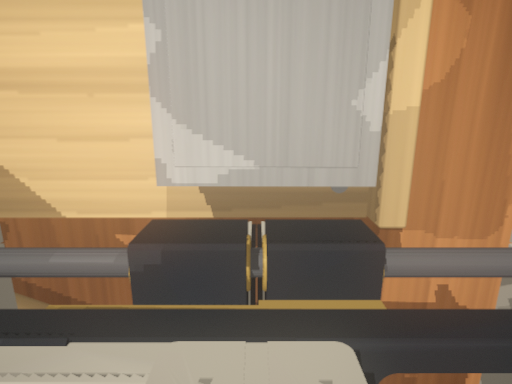

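View pics/side8.png

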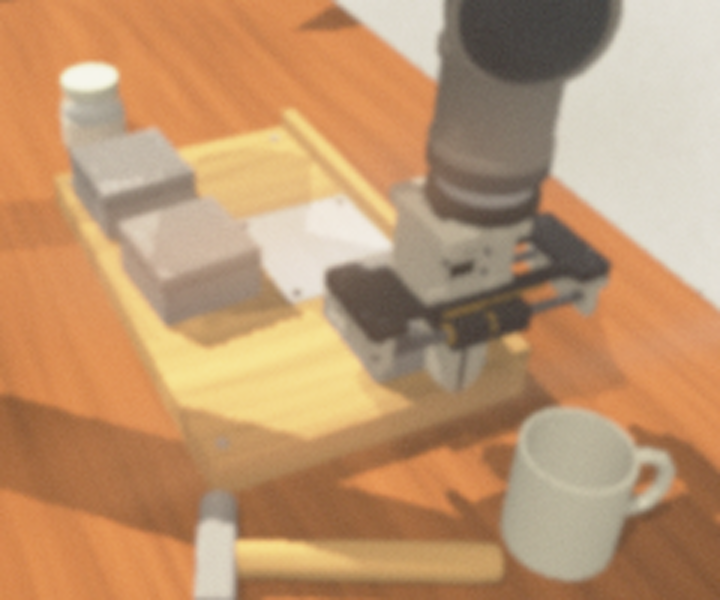

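The tin is 3–4 mm nearer the fence than the tool centre (tin columns 155–380). The tool is clear of the mug and fence. I'll shift x by +3 mm and push along the lane.

```bash
python3 -m inch '[0.3,0.5,0.2,0,0,0,-1, 0.3,1.5,0.2,0,0,0,-1, 0.3,2.5,0.2,0,0,0,-1, 0.3,3.5,0.2,0,0,0,-1, 0.3,4.5,0.2,0,0,0,-1]'
python3 -m inch '[0,1,0,0,0,0,-1, 0,2,0,0,0,0,-1, 0,3,0,0,0,0,-1, 0,4,0,0,0,0,-1, -0.1,5,0,0,0,0,-1]'
python3 - <<'E'
from h import *
cv2.imwrite("pics/wr9.png",cv2.cvtColor(bot.capture("wrist"),cv2.COLOR_RGB2BGR))
E
```

```text
time: 15.2
tool_pos: [649.7, -204.3, 53.3]
tcp_rot: [-3.138, 0.003, 1.583]
contact_force: [0.2, -6.1, 1.9]
grip_width: 0.4
time: 15.7
tool_pos: [649.2, -154.0, 53.9]
tcp_rot: [-3.14, 0.004, 1.583]
contact_force: [0.6, -5.0, 1.2]
grip_width: 0.6
```

View pics/wr9.png

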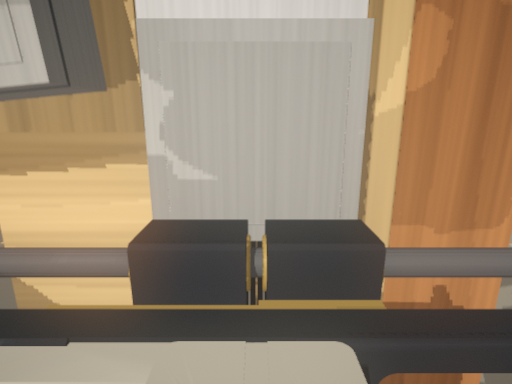

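The tin is straight and just entering the plate. Continuing more slowly.

```bash
python3 -m inch '[0,0.8,-0.2,0,0,0,-1, 0,1.6,-0.4,0,0,0,-1, 0,2.4,-0.4,0,0,0,-1, -0.1,3.2,-0.4,0,0,0,-1, -0.1,4.0,-0.4,0,0,0,-1]'
python3 - <<'E'
from h import *
cv2.imwrite("pics/wr10.png",cv2.cvtColor(bot.capture("wrist"),cv2.COLOR_RGB2BGR))
E
```

```text
time: 16.25
tool_pos: [648.0, -111.8, 50.1]
tcp_rot: [-3.14, 0.003, 1.584]
contact_force: [1.1, -4.2, -1.5]
grip_width: 0.1
```

View pics/wr10.png

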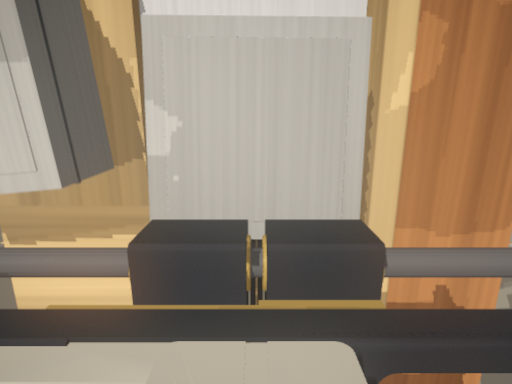

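```bash
python3 -m inch '[0,0.6,0,0,0,0,-1, 0,1.2,0,0,0,0,-1, 0,1.8,0,0,0,0,-1, 0,2.2,0,0,0,0,-1, 0,2.6,0,0,0,0,-1]'
python3 -m inch '[0,-0.5,0,0,0,0,-1, 0,-1.5,0,0,0,0,-1, 0,-3.5,0,0,0,0,-1, 0,-6,2,0,0,0,-1, 0,-8,6,0,0,0,-1]'
python3 -m inch '[0,-3,3,0,0,0,-1, -2,-6,7,0,0,0,-1, -6,-8,11,0,0,0,-1, -10,-10,14,0,0,0,-1, -14,-12,16,0,0,0,-1]'
python3 -m inch '[-5,-2,0,0,0,0,-1, -10,-4,0,0,0,0,-1, -14,-6,0,0,0,0,-1, -18,-8,0,0,0,0,-1, -20,-10,0,0,0,0,-1]'
python3 - <<'E'
from h import *
im=cv2.cvtColor(bot.capture("top"),cv2.COLOR_RGB2BGR); cv2.imwrite("pics/top11f.png",im)
cv2.imwrite("pics/top11.png",cv2.resize(im[125:255,155:415],None,fx=3,fy=3,interpolation=cv2.INTER_CUBIC))
im=cv2.cvtColor(bot.capture("side"),cv2.COLOR_RGB2BGR)
cv2.imwrite("pics/side11.png",cv2.resize(im[120:320,180:420],None,fx=3,fy=3,interpolation=cv2.INTER_CUBIC))
E
```

```text
time: 16.8
tool_pos: [647.6, -83.6, 49.6]
tcp_rot: [-3.138, 0.001, 1.585]
contact_force: [-0.8, -4.7, -2.1]
grip_width: 0.6
time: 17.3
tool_pos: [645.4, -165.7, 106.7]
tcp_rot: [-3.131, -0.001, 1.583]
contact_force: [0.9, 0.2, -1.1]
grip_width: 0.1
time: 17.8
tool_pos: [516.7, -281.6, 261.5]
tcp_rot: [-3.133, 0.0, 1.583]
contact_force: [-0.3, -1.0, 0.1]
grip_width: 0.5
time: 18.3
tool_pos: [312.7, -383.2, 262.2]
tcp_rot: [-3.133, 0.001, 1.579]
contact_force: [0.5, -0.2, 0.0]
grip_width: 0.7
```

View pics/top11.png

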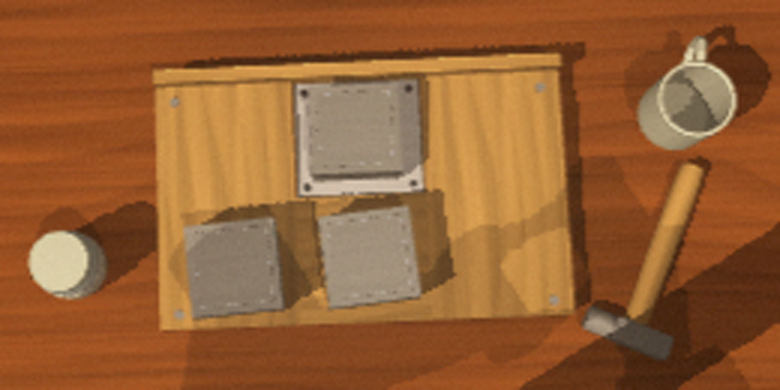

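View pics/side11.png

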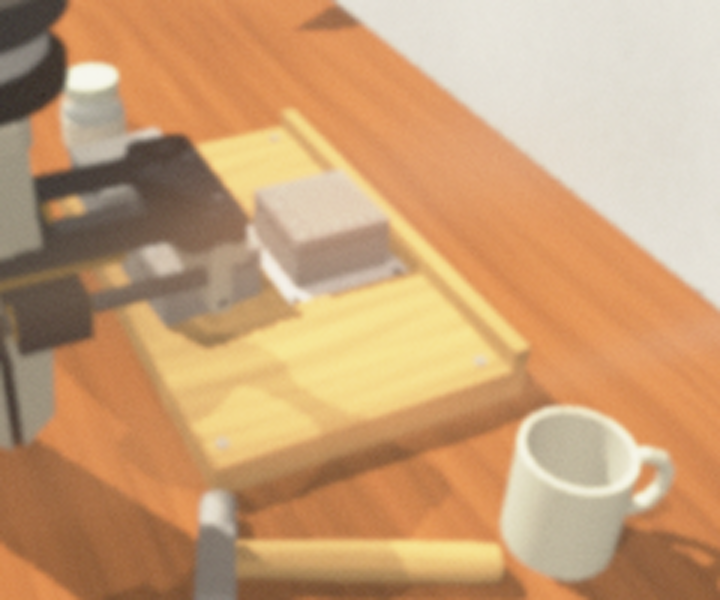

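```bash
python3 - <<'E'
from h import *
ct,cs=bot.calibration("top"),bot.calibration("side")
tp=[(307,84),(401,84),(405,176),(311,176)]   # FL(+x,+y), FR(+x,-y), NR, NL
sp=[(335,172),(388,220),(298,242),(256,190)]
def P(c):
    T=np.linalg.inv(c["cam_to_world"])[:3]; return np.array([[c["fx"],0,c["cx"]],[0,c["fy"],c["cy"]],[0,0,1]])@T
C=lambda p:(p[0]/3+155-1/3,p[1]/3+125-1/3); S=lambda p:(p[0]/3+180-1/3,p[1]/3+120-1/3)
A=np.array([C(p) for p in tp]).T; B=np.array([S(p) for p in sp]).T
X=cv2.triangulatePoints(P(ct),P(cs),A,B); X=(X[:3]/X[3]).T; print(X.round(1),X.mean(0).round(1))
# same for a reference: plate screws
tp=[(409,88),(413,182),(307,186)]; sp=[(401,269),(301,296),(251,237)]
X=cv2.triangulatePoints(P(ct),P(cs),np.array([C(p) for p in tp]).T,np.array([S(p) for p in sp[:3]]).T); print((X[:3]/X[3]).T.round(1))
# lane wood screw reference (z=30)
X=cv2.triangulatePoints(P(ct),P(cs),np.array([C((540,87)),C((555,299))]).T,np.array([S((480,361)),S((222,442))]).T); print((X[:3]/X[3]).T.round(1))
a=cv2.imread("pics/side11.png");cv2.imwrite("pics/sidez.png",cv2.resize(a[150:330,220:430],None,fx=3,fy=3,interpolation=cv2.INTER_CUBIC))
E
```

```text
[[690.6  21.   69.1]
 [689.1 -74.3  74.5]
 [598.  -75.8  76.6]
 [600.9  17.5  72.1]] [644.7 -27.9  73.1]
[[697.  -86.3  26.6]
 [598.1 -86.8  26.9]
 [598.5  22.7  16.9]]
[[ 691.8 -220.6   31.9]
 [ 472.4 -224.1   33.7]]
```

View pics/sidez.png

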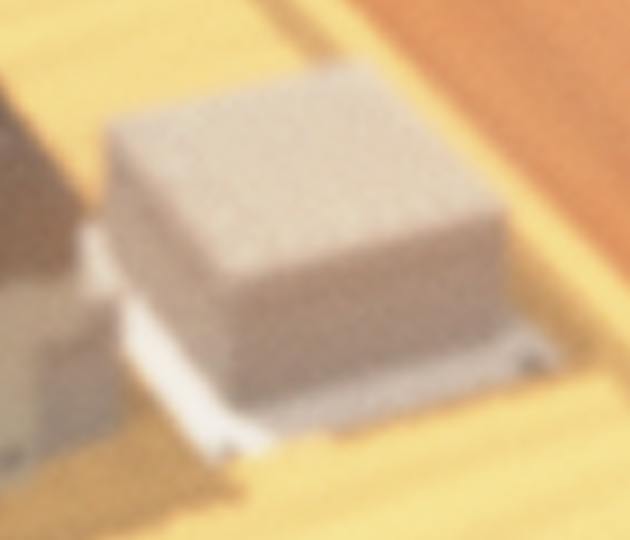

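The filled tin lies flat inside the plate, centred at about (645, −28). Its top is at z ≈ 73 mm, where 72 would be fully sunk, and the plate screws sit about 6 mm below the wood screws. Jar, mug and hammer are at the same pixels as at the start.

```bash
python3 - <<'E'
from plant import bot
print(bot.get_obs()['dq'].round(3)); print(bot.close_job())
E
```

```text
[ 0.07   0.008 -0.002  0.032  0.007  0.058]
the job is handed in; nothing more can be done
None
```

The filled tin is on the plate and the plate has sunk. I handed the job in at about 18.5 s of the 72 s allowed.

- **Finding the filled tin:** I nudged all three from the front. The right one resisted with about 9 N; the middle and left ones gave less than 1 N, so they are empty.
- **Placing it:** I pushed the right tin straight back into the lane, then sideways onto the plate, and drew the arm well clear.
- **Last checks on the tin:** It lies flat and wholly inside the plate. Its centre is about 2 mm in x and 4 mm in y from the plate's centre. Its top averages z ≈ 73 mm, where 72 mm would be fully down.
- **Scatter in the heights:** The single corner heights ranged from 69 to 77 mm. Two plate screws measured z ≈ 27 mm against about 32 mm for the wood screws. A third gave 17 mm and does not agree; I take it as a bad point match.
- **Everything else:** The two empty tins moved about 10 mm or less and stand on the front strip. The jar, mug and hammer appear unmoved in the top view.
- **Loose end:** The arm was still settling slightly when I handed in, with joint speeds of 0.07 rad/s or less, in free air.

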